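# Shut away the evidence

### The job

The examination is over: with your fingertips, and without gripping anything, first push the drawer holding the upright glass plates gently but fully home, then push the lid of the dark red evidence case gently down until it is fully shut. Leave the other open drawer (the one with the little jars) as it stands, do not shift or lift the case, and do not disturb anything else on the bench.

Things in the scene. Friction and masses are not known exactly. Their poses are not given: they have to be found in the camera images.
- plate_unit: cream steel one-drawer cabinet unit, fixed to the bench, 220 deep (its x), 125 wide (its y), 105 high; origin under its centre, its -x side is the front. The two units look alike and stand side by side in either order; this one's drawer holds a row of upright glass plates (thin, 88 wide, fixed in the drawer, not higher than its front).
- plate_drawer (a joint): slide of the plate drawer, m: 0 = fully home against its stop, grows as the drawer slides out along the unit's -x, stays where it is left. Starts 0.07 to 0.13 out. Pushing it takes about 2.5 N plus about 1 N per 0.1 m/s. 
- plate_front (a point): point on the outer face of the plate drawer's front, a flat upright panel 125 wide, 99 high (from 3 to 102 above the bench; this point is at its mid width, 55 above the bench), 12 thick, no handle. It moves with the drawer; its x axis points into the unit, the way to push.
- jar_unit: cream steel one-drawer cabinet unit, fixed to the bench, 220 deep (its x), 125 wide (its y), 105 high; origin under its centre, its -x side is the front. The two units look alike and stand side by side in either order; this one's drawer holds rows of little capped jars (26 across).
- jar_drawer (a joint): slide of the jar drawer, m: 0 = fully home against its stop, grows as the drawer slides out along the unit's -x, stays where it is left. Starts 0.07 to 0.13 out. Pushing it takes about 2.5 N plus about 1 N per 0.1 m/s. To be left alone.
- jar_front (a point): the same point on the jar drawer's front; x axis points into the unit.
- case: dark red rigid evidence case standing loose on the bench (1.8 kg and up to 30 % more or less, it slides if shoved), an open box 200 long (its x), 220 wide (its y), 85 high, with a charred part fixed inside; origin under the centre of the box, its lid is hinged along its +x upper rim (away from the robot), the front with two small latch plates is its -x side.
- case_lid (a joint): hinge of the case lid, rad: 0 = fully shut, flat on the rim, grows as it opens upwards; starts 0.8 to 1.25. The hinge is stiff: the lid stays where it is left (friction about 0.5 N m, lid 0.25 kg), so it must be followed all the way down by pushing on its outer face.
- lid_hinge (a point): middle of the hinge axis, on the box: at the case's +x upper rim, 85 above the bench; axes of the case (the axis of the hinge is y).
- lid_edge (a point): middle of the lid's free edge, on its outer face; moves with the lid. The lid is a plain flat panel 200 from hinge to free edge, 220 wide, 10 thick; shut, its outer face lies 10 above the hinge axis, 95 above the bench. Its z axis is the outward normal of the outer face (up when shut, leaning away from the robot when open); its x axis lies in the lid from the free edge towards the hinge.
- torch: black hand torch lying on the bench, 120 long, 32 across the head, origin under its middle; to be left alone
- powder_jar: small glass jar with black cap, 40 across, 55 high, origin under its centre; to be left alone
- amber_bottle: amber glass bottle, 48 across, 110 high, origin under its centre; to be left alone
- brush: brush lying down, about 150 long, origin under its middle; to be left alone
- loupe: black stand loupe, 40 across, 34 high, origin under its centre; to be left alone
- scale_bar: flat white L-shaped measuring scale, 100 by 70, 5 thick, lying flat, origin under the middle of the long leg; to be left alone
- dish: white ceramic dish, 70 across, 22 high, standing on top of the back half of the unit whose drawer holds jars, origin under its centre; to be left alone

How it is judged:
On the way, in this order (a step that is already met when the one before it is completed fails the run):
1. the glass-plate drawer is fully home while the case lid is still open (value of joint plate_drawer below 0.004 m and value of joint case_lid above 0.3 rad), for 0.2 s.
2. the case lid is fully shut (value of joint case_lid below 0.04 rad), for 0.2 s.
At the end, for the whole second after the job is handed in: Plate drawer within 4 mm of home, case lid within 0.04 rad of shut, jar drawer within 12 mm and case within 25 mm of where they started, case flat and at rest, bystanders within 20 mm of their starts (value of joint plate_drawer below 0.004 m and value of joint case_lid below 0.04 rad and distance of jar_front from where it was at the start of the episode below 0.012 m and distance of case from where it was at the start of the episode below 0.025 m and angle between case's own z axis and vertical below 0.05 rad and linear speed of case below 0.01 m/s and distance of each of torch, powder_jar, amber_bottle, brush, loupe, scale_bar, dish from where it was at the start of the episode below 0.02 m); the robot touches nothing.
It fails at once if the plate drawer is slammed (closing faster than 0.35 m/s) (velocity of joint plate_drawer below -0.35 m/s).
It fails at once if the lid is slammed (closing faster than 3 rad/s) (velocity of joint case_lid below -3 rad/s).
It fails at once if the jar drawer is moved by more than 12 mm (distance of jar_front from where it was at the start of the episode above 0.012 m).
It fails at once if the case is lifted, carried or shoved more than 25 mm, or tipped (distance of case from where it was at the start of the episode above 0.025 m or angle between case's own z axis and vertical above 0.12 rad).
It fails at once if a bystander is moved or lifted by more than 20 mm (distance of any of torch, powder_jar, amber_bottle, brush, loupe, scale_bar, dish from where it was at the start of the episode above 0.02 m).
It also fails if it takes over 51 s, if anything falls off the work surface, if the arm or the gripper's body presses on something with over 40 N, if the wrist force passes 120 N, or if a joint passes its speed limit or range.

### The arm

A 7-joint arm with a two-finger parallel gripper is mounted at the origin on the work surface. World frame = base frame: x ahead of the robot, y to its left, z up, the work surface at z = 0. Lengths are in m, angles in rad, forces in N, time in s.
With the tool pointing down it reaches from about 0.425 to 0.925 m from the base axis. Payload 6.8 kg.
Tool frame: the origin (TCP) lies at the very end of the fingers, on their centre line; the grasp point (between the pads) lies 19 mm behind it; y points along the fingers, z is the direction in which the jaws open and shut, and the axes are right-handed (so a half turn about y gives the same grasp; the last joint's range is limited). The gripper opens to 85 mm and grips with 20 to 120 N. Pads are 22 mm wide; open, the fingers measure 114 mm over their backs; the gripper's body (76 mm by 85 mm) begins 54 mm behind the grasp point. The pads swing forward as they close: fully open they stand 13 mm farther back than shut.
Start: joints at [-1.301, 0.477, 0.022, 1.555, -0.011, 1.109, -0.083], TCP at [0.249, 0.627, 0.231] pointing down, gripper open.
Joint ranges: [-2.96, 2.96], [-0.34, 2.1], [-1.41, 1.46], [0.24, 2.44], [-1.37, 4.51], [0.17, 1.92], [-2.96, 2.96]. Speed limits (rad/s): [2.39, 2.39, 3.14, 3.14, 3.14, 3.14, 3.14].

### API

Orientations are given as a rotation vector (axis times angle).
In Python, from bench import r gives the robot as it stands.
- The arm moves only by the tool drive_tool, never from a script. Its argument "series" is a list of rows, each a list of 7 numbers: the shift along the tool's x, y, z in mm, then the turn, a rotation vector about the tool's x, y, z in degrees, then the finger opening in mm, from 0 to 85.4. In form: [[tx, ty, tz, wx, wy, wz, grip], ...]. A call has 1 to 5 rows; each row is the pose to reach, as a shift and turn from the pose measured when the call began, along the tool's axes at that moment; what a row does not reach only later rows make up. A row lasts 1/10 s, in which the tool goes at most 50 mm and 8.59 degrees, less where a joint would pass 70% of its speed; a pose out of reach is approached as far as the arm can. A call with a gripper value outside its range is refused whole. The fingers move at their own pace and stop on an object; "squeeze" is the grip in N (left out, the last holds). Time passes only in rows, so rows that repeat a pose let the fingers close. It gives the time, the measured TCP pose, the force and the opening at its end, in the units of the state.
- r.get_obs(): the state, without advancing time (a new reading comes with each control period).
- r.grab_frame(name): name is "side" or "top" or "wrist"; returns a dict with "frame" (400x640x3 uint8, blue, green, red), "intrinsics" (3x3 intrinsics, pixels), "distortion" ([k1, k2, p1, p2, k3] as OpenCV has them; the pictures are not rectified), "rvec" (rotation vector, rad) and "tvec" (3), from world to camera coordinates, as OpenCV has them. Camera axes: x right, y down, z forward; pixel columns grow to the right and rows downward; lengths in m; the calibration is good to about 2 mm. A picture is of the moment at which its call begins. There is no depth.
- r.hand_in(): hands the job in, once; it reports no verdict.
The state is a dict: "clock": time; "joints": joint angles; "qvel": joint speeds; "tau": joint torques, N m; "tcp_pos": TCP position; "orientation": TCP orientation; "contact_force": force on the tool from outside, world axes, zero at the start; "moment": the same for the moment, N m; "grip_width": finger opening in m.
Only numpy, scipy, OpenCV 4.12 (cv2) and the standard library are available. Lean on these libraries where they do the work, as an engineer would, in place of code of your own. Each camera call takes 0.05 s, during which the arm holds its last target.

## Working session

There is one attempt and no reset: what is moved stays moved. The work goes in short steps, Python scripts to look and compute and a tool call to move; the robot and the scene stay as the last step left them, time stands still between calls to the robot, and variables do not carry over. Pictures are saved under pics/ and viewed, and the job is handed in when it is done.

Besides the shell and the picture viewer there is one more tool, called after "Call:" in YAML: its name, and indented under it one key for each argument. drive_tool: Moves the arm, as the interface text tells. Its arguments: {"type":"object","properties":{"series":{"type":"array","items":{"type":"array","items":{"type":"number"}}},"squeeze":{"type":"number"}},"required":["series"]}

```bash
mkdir -p pics; ls
python3 - <<'E'
from bench import r
import cv2,pickle
o=r.get_obs();print(o)
for n in("side","top","wrist"):
    f=r.grab_frame(n);cv2.imwrite(f"pics/{n}0.png",f["frame"]);pickle.dump(f,open(f"{n}0.pkl","wb"))
    print(n,f["rvec"],f["tvec"],f["intrinsics"])
E
```

```text
pics
{'clock': 0.0, 'joints': array([-1.30110988,  0.47781034,  0.02234059,  1.55645636, -0.01148743,
        1.10928154, -0.08309021]), 'qvel': array([ 2.36137559e-04, -3.17004378e-05,  2.10005901e-03,  5.11413025e-04,
       -3.41599983e-04,  2.52358502e-03,  5.41557416e-04]), 'tau': array([-2.83004838e-04, -5.96442747e+01,  1.60804007e+00, -2.81188130e+01,
        1.25383178e-02,  9.26323322e-03,  3.42602482e-05]), 'tcp_pos': array([0.24878328, 0.62684607, 0.23031679]), 'orientation': array([-1.55222411,  0.29659444, -0.29628375]), 'contact_force': array([ 0.60254037, -0.79187072, -0.19716293]), 'moment': array([-0.00236769, -0.01190022,  0.01410751]), 'grip_width': 0.08551419882072782}
side [ 0.3721696  -2.85160738  1.04549566] [0.51233875 0.15888865 0.85100441] [[396.44936219   0.         324.9808591 ]
 [  0.         396.44936219 201.52037486]
 [  0.           0.           1.        ]]
top [ 2.15412647 -2.12618434  0.20236729] [-0.03724435  0.54036903  1.00368259] [[444.82502138   0.         320.90049609]
 [  0.         444.82502138 193.69721274]
 [  0.           0.           1.        ]]
wrist [-2.39470346 -1.62452433 -0.23319724] [-0.6733778  -0.03492361  0.37995334] [[356.2333027    0.         319.78514916]
 [  0.         356.2333027  198.44068724]
 [  0.           0.           1.        ]]
```

View pics/side0.png

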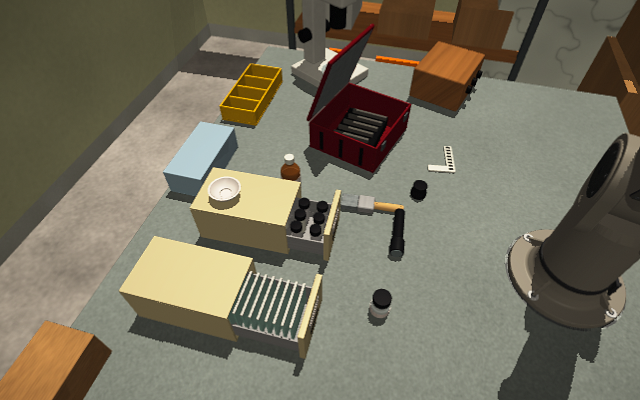

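View pics/top0.png

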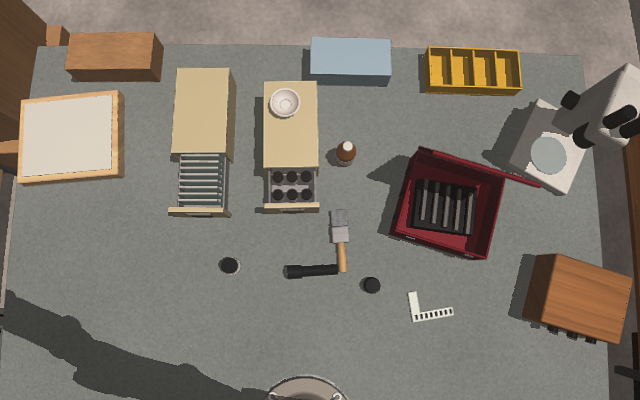

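View pics/wrist0.png

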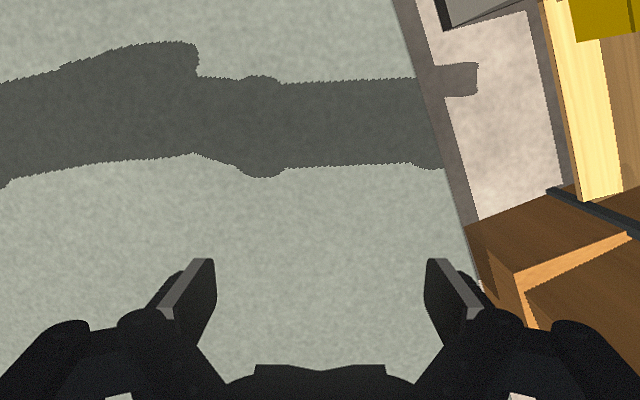

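The side view shows the plate drawer in the near-left unit, with its front around (310,315). The jar unit carries the dish, and the case's lid is open at (340,75). In the top view +x is up and +y is left: the plate front is at (199,212), the jar front at (291,208) and the case around (450,205). I'll zoom in to measure.

```bash
cat > h.py <<'E'
import numpy as np,cv2,pickle
from scipy.spatial.transform import Rotation as R
def ray(f,px):
    u=cv2.undistortPoints(np.array([[px]],float),f["intrinsics"],np.array(f["distortion"]))[0,0]
    M=cv2.Rodrigues(np.array(f["rvec"]))[0];t=np.array(f["tvec"]).ravel()
    return -M.T@t, M.T@np.array([u[0],u[1],1.])
def onz(f,px,z):
    c,d=ray(f,px);return c+d*(z-c[2])/d[2]
def tri(f1,p1,f2,p2):
    c1,d1=ray(f1,p1);c2,d2=ray(f2,p2)
    s=np.linalg.lstsq(np.c_[d1,-d2],c2-c1,rcond=None)[0]
    a=c1+d1*s[0];b=c2+d2*s[1];return (a+b)/2,np.linalg.norm(a-b)
def proj(f,P):
    return cv2.projectPoints(np.array(P,float).reshape(-1,3),np.array(f["rvec"]),np.array(f["tvec"]),f["intrinsics"],np.array(f["distortion"]))[0][:,0]
def crop(f,x,y,w,h,s,name):
    im=cv2.resize(f["frame"][y:y+h,x:x+w],None,fx=s,fy=s,interpolation=cv2.INTER_CUBIC)
    for k in range(0,w,10):
        cv2.line(im,(k*s,0),(k*s,6 if (x+k)%50 else 14),(0,255,255),1)
        if (x+k)%20==0: cv2.putText(im,str(x+k),(k*s,24),0,.4,(0,255,255),1)
    for k in range(0,h,10):
        cv2.line(im,(0,k*s),(6,k*s),(0,255,255),1)
        if (y+k)%20==0: cv2.putText(im,str(y+k),(8,k*s+4),0,.4,(0,255,255),1)
    cv2.imwrite(name,im)
E
python3 - <<'E'
from h import *
T=pickle.load(open("top0.pkl","rb"));S=pickle.load(open("side0.pkl","rb"))
crop(T,160,60,170,160,4,"pics/a.png");crop(T,380,140,170,125,4,"pics/b.png");crop(S,290,20,130,150,4,"pics/c.png");
crop(S,110,150,250,210,3,"pics/d.png")
E
```

```text
(no output)
```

View pics/a.png

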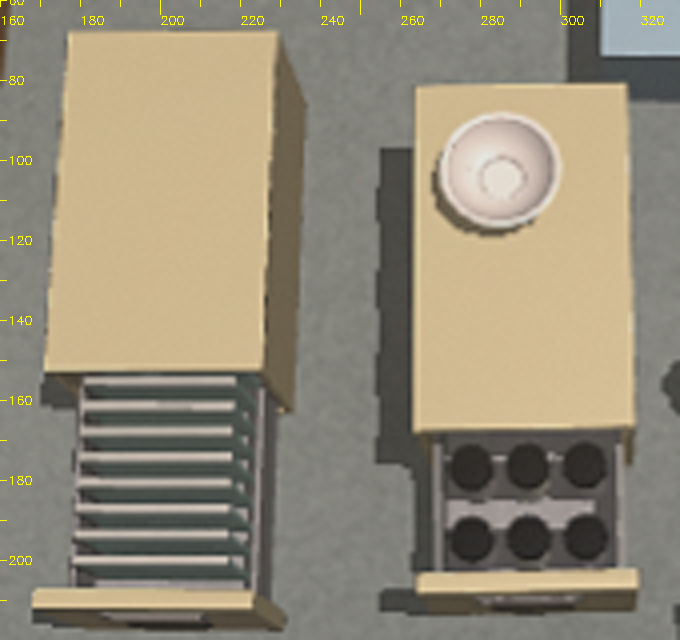

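View pics/b.png

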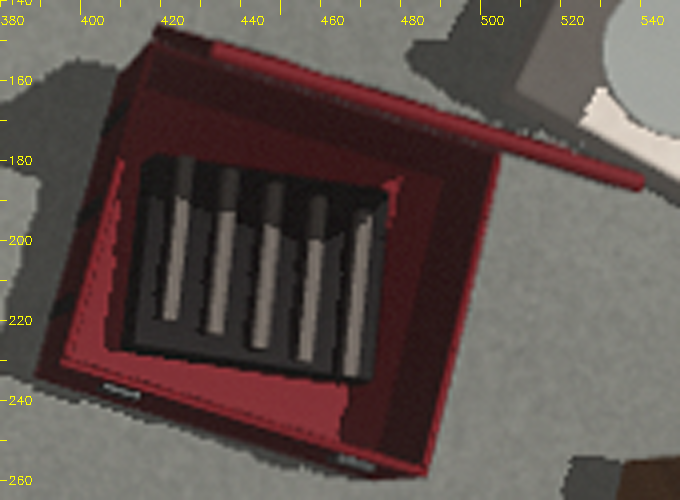

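View pics/c.png

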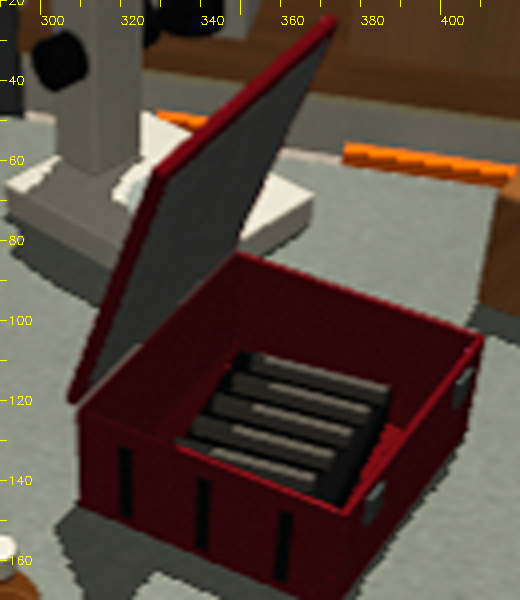

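View pics/d.png

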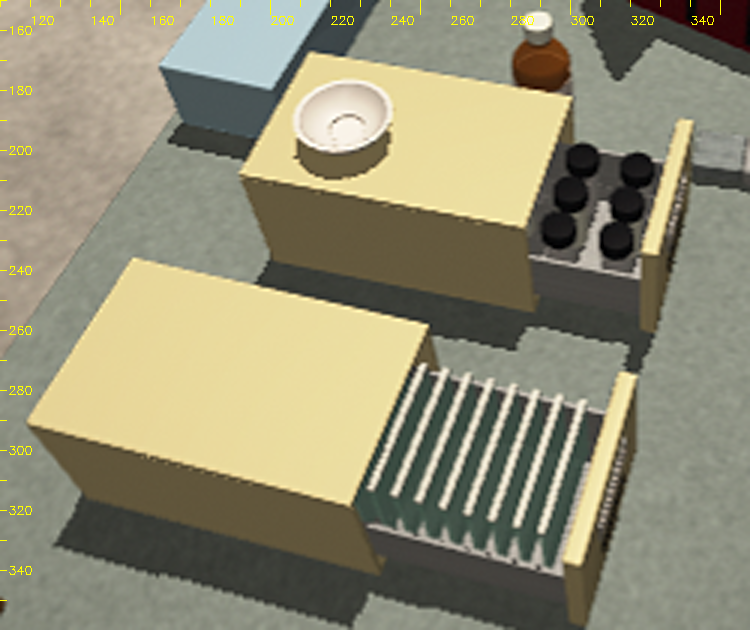

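```bash
cat > m.py <<'E'
from h import *
np.set_printoptions(precision=4,suppress=True)
T=pickle.load(open("top0.pkl","rb"));S=pickle.load(open("side0.pkl","rb"))
def A(x,y):return (160+x/4,60+y/4)
def B(x,y):return (380+x/4,140+y/4)
def C(x,y):return (290+x/4,20+y/4)
def D(x,y):return (110+x/3,150+y/3)
print("plate unit top");U=[onz(T,A(*p),.105)for p in[(68,32),(279,32),(263,371),(44,371)]]
for u in U:print(u)
print([onz(S,D(*p),.105) for p in[(28,424),(134,258),(429,325),(352,504)]])
print("front");print(onz(T,A(33,608),.102),onz(T,A(254,608),.102))
print(onz(S,D(637,374),.102),onz(S,D(584,566),.102))
print("jarfront",onz(T,A(417,589),.102),onz(T,A(637,588),.102))
print("case rim z=.085")
for p in[(62,362),(425,470),(498,155),(155,38)]:print(onz(T,B(*p),.085))
for p in[(345,515),(483,340),(238,250),(80,410)]:print(onz(S,C(*p),.085))
print("lid")
for a,b in[((210,45),(160,172)),((645,182),(330,18))]:print(tri(T,B(*a),S,C(*b)))
print("bystanders")
for n,p,z in[("jar",(230,265),.055),("amber",(346,147),.11),("torchL",(286,272),.016),("torchR",(340,270),.016),("brushtop",(339,210),.01),("brushb",(342,270),.01),("loupe",(372,285),.034),("scale",(413,292),.005),("scale",(453,312),.005)]:print(n,onz(T,p,z))
E
python3 m.py
```

```text
plate unit top
[0.8279 0.3153 0.105 ]
[0.8286 0.1894 0.105 ]
[0.6217 0.1875 0.105 ]
[0.6202 0.3129 0.105 ]
[array([0.8266, 0.3162, 0.105 ]), array([0.8284, 0.1919, 0.105 ]), array([0.6217, 0.1898, 0.105 ]), array([0.6203, 0.3124, 0.105 ])]
front
[0.4848 0.3105 0.102 ] [0.4868 0.1865 0.102 ]
[0.4861 0.1881 0.102 ] [0.4833 0.3116 0.102 ]
jarfront [0.4989 0.0962 0.102 ] [ 0.5012 -0.0259  0.102 ]
case rim z=.085
[ 0.4524 -0.1988  0.085 ]
[ 0.3929 -0.4061  0.085 ]
[ 0.576  -0.4594  0.085 ]
[ 0.6423 -0.2569  0.085 ]
[ 0.4509 -0.1969  0.085 ]
[ 0.3894 -0.3992  0.085 ]
[ 0.5769 -0.4612  0.085 ]
[ 0.6375 -0.2522  0.085 ]
lid
(array([ 0.5841, -0.2367,  0.2751]), np.float64(0.0035697080090962676))
(array([ 0.5243, -0.4488,  0.2713]), np.float64(0.00022458371787144001))
bystanders
jar [0.3711 0.1757 0.055 ]
amber [ 0.6379 -0.0847  0.11  ]
torchL [0.3571 0.0496 0.016 ]
torchR [ 0.3633 -0.0781  0.016 ]
brushtop [ 0.5075 -0.0753  0.01  ]
brushb [ 0.3634 -0.0832  0.01  ]
loupe [ 0.3294 -0.1516  0.034 ]
scale [ 0.3124 -0.2542  0.005 ]
scale [ 0.2651 -0.3506  0.005 ]
```

```bash
cat > s.py <<'E'
from h import *
from bench import r
np.set_printoptions(precision=4,suppress=True)
def st():
    o=r.get_obs();M=R.from_rotvec(o["orientation"]).as_matrix()
    print("t",o["clock"],"tcp",o["tcp_pos"],"F",o["contact_force"],"grip",o["grip_width"]);print("q",o["joints"]);print(M);return o,M
def to(p,yaw=None):
    """shift mm to world p; optional yaw = world direction angle of tool z, tool y down"""
    o,M=st();print("shift",M.T@(np.array(p)-o["tcp_pos"])*1000)
    y=np.array([0,0,-1.])
    if yaw is None:
        z=M[:,2].copy();yaw=np.arctan2(z[1],z[0])
    z=np.array([np.cos(yaw),np.sin(yaw),0]);G=np.c_[np.cross(y,z),y,z]
    print("turn deg",np.degrees(R.from_matrix(M.T@G).as_rotvec()))
E
python3 -c "
from s import *
to([.42,.25,.25],0);to([.42,.25,.25],np.pi/2);to([.42,.25,.25],-np.pi/2)"
```

```text
t 0.15 tcp [0.2488 0.627  0.2306] F [ 0.3566 -0.243   0.9227] grip 0.0853282312343669
q [-1.3011  0.4776  0.0223  1.5562 -0.0115  1.1093 -0.0831]
[[ 0.9295 -0.0004  0.3689]
 [-0.3689 -0.0013  0.9295]
 [ 0.0001 -1.     -0.0014]]
shift [ 298.1486  -19.0149 -287.2869]
turn deg [ 0.0661 68.3533  0.0516]
t 0.15 tcp [0.2488 0.627  0.2306] F [ 0.3566 -0.243   0.9227] grip 0.0853282312343669
q [-1.3011  0.4776  0.0223  1.5562 -0.0115  1.1093 -0.0831]
[[ 0.9295 -0.0004  0.3689]
 [-0.3689 -0.0013  0.9295]
 [ 0.0001 -1.     -0.0014]]
shift [ 298.1486  -19.0149 -287.2869]
turn deg [  0.0789 -21.6467  -0.0098]
t 0.15 tcp [0.2488 0.627  0.2306] F [ 0.3566 -0.243   0.9227] grip 0.0853282312343669
q [-1.3011  0.4776  0.0223  1.5562 -0.0115  1.1093 -0.0831]
[[ 0.9295 -0.0004  0.3689]
 [-0.3689 -0.0013  0.9295]
 [ 0.0001 -1.     -0.0014]]
shift [ 298.1486  -19.0149 -287.2869]
turn deg [  0.0137 158.3533   0.1103]
```

Call:
drive_tool:
  series:
    - [35,0,-35,0,-5,0,60]
    - [70,0,-68,0,-10,0,40]
    - [105,0,-102,0,-15,0,20]
    - [140,0,-135,0,-21.6,0,0]
    - [170,0,-165,0,-21.6,0,0]
  squeeze: 30

```text
clock: 0.65
tcp_pos: [0.347, 0.4082, 0.2307]
orientation: [-1.573, -0.001, 0.001]
contact_force: [1.2, 1.2, 0.5]
grip_width: 0.0127
```

```bash
python3 -c "
from s import *
to([.44,.25,.15],np.pi/2)"
```

```text
t 0.65 tcp [0.347  0.4082 0.2307] F [1.1584 1.1916 0.4531] grip 0.012698101927180369
q [-0.9828  0.2507 -0.0006  1.8883  0.0011  1.0044  0.588 ]
[[ 1.     -0.0003 -0.0012]
 [ 0.0012 -0.0019  1.    ]
 [-0.0003 -1.     -0.0019]]
shift [  92.856    80.9249 -158.1881]
turn deg [ 0.1096  0.0678 -0.0182]
```

Call:
drive_tool:
  series:
    - [22,15,-40,0,0,0,0]
    - [45,30,-80,0,0,0,0]
    - [67,50,-120,0,0,0,0]
    - [90,70,-158,0,0,0,0]
    - [90,80,-158,0,0,0,0]

```text
clock: 1.15
tcp_pos: [0.4394, 0.243, 0.1494]
orientation: [-1.577, 0.008, -0.006]
contact_force: [-0.3, 0.4, 0.8]
grip_width: 0.0003
```

```bash
python3 -c "
from s import *
to([.445,.25,.055],np.pi/2)
for n in('side','top'):
    f=r.grab_frame(n);cv2.imwrite(f'pics/{n}1.png',f['frame'])"
```

```text
t 1.15 tcp [0.4394 0.243  0.1494] F [-0.2659  0.3799  0.8384] grip 0.0003423121529561435
q [-0.712   0.2986  0.0946  2.0451 -0.0325  0.8038  0.9631]
[[ 1.     -0.001   0.0088]
 [-0.0088 -0.0061  0.9999]
 [-0.0009 -1.     -0.0061]]
shift [ 5.6183 94.3451  7.6119]
turn deg [ 0.3503 -0.5019 -0.0537]
```

View pics/side1.png

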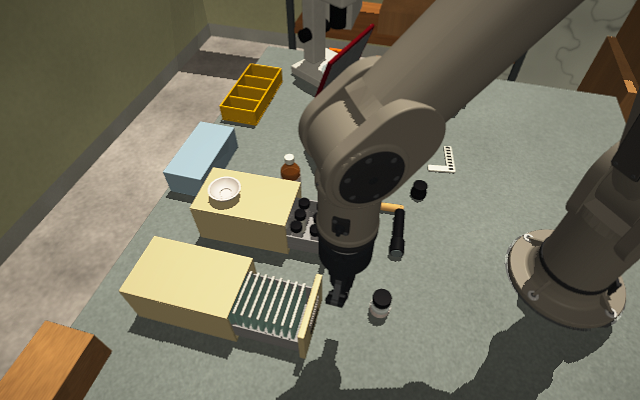

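The side view shows the closed fingertips at about (338,297), in front of the plate drawer front (312,315) and clear of the powder jar (380,305). Next: descend.

Call:
drive_tool:
  series:
    - [0,25,3,0,0,0,0]
    - [0,55,5,0,0,0,0]
    - [2,85,6,0,0,0,0]
    - [5,93,6,0,0,0,0]

```text
clock: 1.65
tcp_pos: [0.4391, 0.2552, 0.0545]
orientation: [-1.576, 0.004, 0.006]
contact_force: [-0.6, -0.4, 0.1]
grip_width: 0.0003
```

Call:
drive_tool:
  series:
    - [10,0,0,0,0,0,0]
    - [20,0,0,0,0,0,0]
    - [30,0,0,0,0,0,0]
    - [40,0,0,0,0,0,0]
    - [50,0,0,0,0,0,0]

```text
clock: 2.15
tcp_pos: [0.4897, 0.2555, 0.0548]
orientation: [-1.576, 0.004, 0.007]
contact_force: [-4.0, 1.0, 1.5]
grip_width: -0.0001
```

Call:
drive_tool:
  series:
    - [11,0,0,0,0,0,0]
    - [22,0,0,0,0,0,0]
    - [33,0,0,0,0,0,0]
    - [44,0,0,0,0,0,0]
    - [55,0,0,0,0,0,0]

```text
clock: 2.65
tcp_pos: [0.5456, 0.2556, 0.0544]
orientation: [-1.576, 0.004, 0.007]
contact_force: [-3.0, 0.5, 1.1]
grip_width: -0.0001
```

Call:
drive_tool:
  series:
    - [10,0,0,0,0,0,0]
    - [20,0,0,0,0,0,0]
    - [28,0,0,0,0,0,0]
    - [34,0,0,0,0,0,0]
    - [40,0,0,0,0,0,0]

```text
clock: 3.15
tcp_pos: [0.586, 0.2556, 0.0541]
orientation: [-1.576, 0.004, 0.007]
contact_force: [-3.8, 0.7, 1.3]
grip_width: -0.0003
```

Call:
drive_tool:
  series:
    - [3,0,0,0,0,0,0]
    - [6,0,0,0,0,0,0]
    - [9,0,0,0,0,0,0]

```text
clock: 3.45
tcp_pos: [0.5951, 0.2555, 0.054]
orientation: [-1.576, 0.004, 0.007]
contact_force: [-3.1, -0.3, 1.1]
grip_width: -0.0
```

Call:
drive_tool:
  series:
    - [2,0,0,0,0,0,0]
    - [4,0,0,0,0,0,0]

```text
clock: 3.65
tcp_pos: [0.5977, 0.2556, 0.0537]
orientation: [-1.577, 0.006, 0.01]
contact_force: [-9.8, -0.0, 4.7]
grip_width: 0.0003
```

Call:
drive_tool:
  series:
    - [2,0,0,0,0,0,0]
    - [4,0,0,0,0,0,0]
    - [4,0,0,0,0,0,0]

```text
clock: 3.95
tcp_pos: [0.5973, 0.2561, 0.0524]
orientation: [-1.578, 0.011, 0.018]
contact_force: [-13.3, 1.2, 1.9]
grip_width: -0.0004
```

Call:
drive_tool:
  series:
    - [-10,0,0,0,0,0,0]
    - [-30,0,0,0,0,0,0]
    - [-60,0,0,0,0,0,0]
    - [-90,-20,0,0,0,0,0]
    - [-100,-60,0,0,0,0,0]

```text
clock: 4.45
tcp_pos: [0.4938, 0.2549, 0.1122]
orientation: [-1.582, 0.015, 0.024]
contact_force: [0.6, 0.5, 0.7]
grip_width: -0.0005
```

Call:
drive_tool:
  series:
    - [0,-50,0,0,0,0,0]
    - [0,-100,0,0,0,0,0]
    - [0,-150,0,0,0,0,0]
    - [0,-200,0,0,0,0,0]
    - [0,-230,0,0,0,0,0]

```text
clock: 4.95
tcp_pos: [0.501, 0.2576, 0.3471]
orientation: [-1.578, 0.01, 0.018]
contact_force: [0.9, -0.1, -0.7]
grip_width: -0.0002
```

```bash
python3 -c "
from s import *
to([.54,-.2,.36],np.pi/2)
for n in('side','top'):
    f=r.grab_frame(n);cv2.imwrite(f'pics/{n}2.png',f['frame']);pickle.dump(f,open(n+'2.pkl','wb'))"
```

```text
t 4.95 tcp [0.501  0.2576 0.3471] F [ 0.8544 -0.1465 -0.7209] grip -0.0002273836290978425
q [-0.6736  0.2123  0.1085  1.668  -0.0274  1.2813  1.0162]
[[ 0.9998 -0.0177 -0.0047]
 [ 0.0046 -0.0071  1.    ]
 [-0.0177 -0.9998 -0.0071]]
shift [  36.6947  -10.2951 -457.8149]
turn deg [ 0.4065  0.2677 -1.0126]
```

View pics/side2.png

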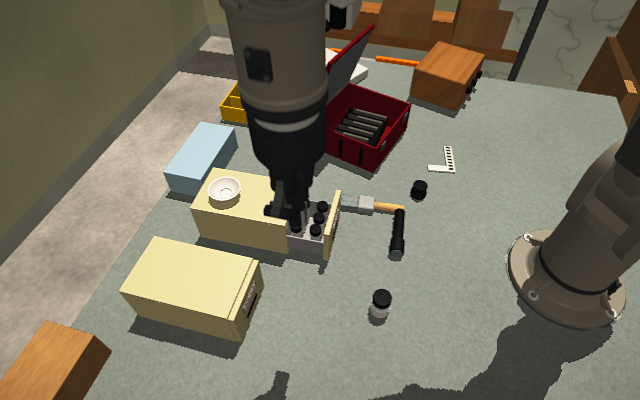

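View pics/top2.png

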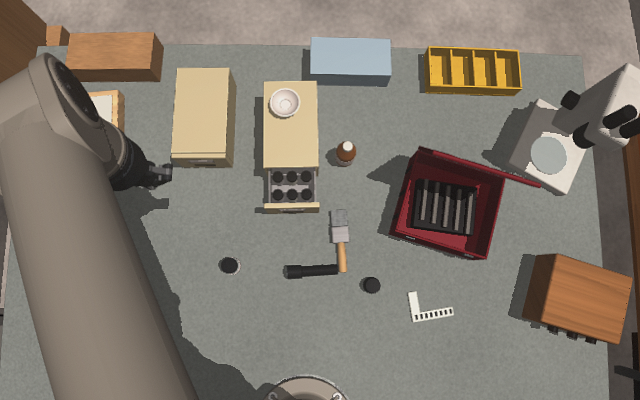

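```bash
python3 -c "
from s import *
T=pickle.load(open('top2.pkl','rb'));S=pickle.load(open('side0.pkl','rb'))
print('face',onz(T,(172,164.5),.102),onz(T,(231,166),.102))
print('unit top front',onz(T,(171,152.75),.105))
print('knob',tri(T,(570,100),S,(305,34)))
print('base',onz(T,(500,165),.04),onz(T,(540,100),.04))
crop(T,160,60,170,160,4,'pics/e.png')
to([.608,-.357,.37],-.297+np.pi/2)"
```

```text
face [0.5935 0.3096 0.102 ] [0.5918 0.1746 0.102 ]
unit top front [0.6202 0.3129 0.105 ]
knob (array([ 0.7572, -0.6118,  0.1353]), np.float64(0.0007607922890249454))
base [ 0.6201 -0.4702  0.04  ] [ 0.794  -0.5893  0.04  ]
t 5.05 tcp [0.5021 0.2583 0.3479] F [-0.5204 -0.2173 -0.4123] grip 0.00015479076900655692
q [-0.6735  0.212   0.1085  1.6666 -0.0276  1.2792  1.0163]
[[ 0.9999 -0.0145 -0.0047]
 [ 0.0047 -0.0049  1.    ]
 [-0.0145 -0.9999 -0.0048]]
shift [ 102.7236  -20.5826 -615.888 ]
turn deg [ 0.3989 17.2857 -0.7832]
```

View pics/e.png

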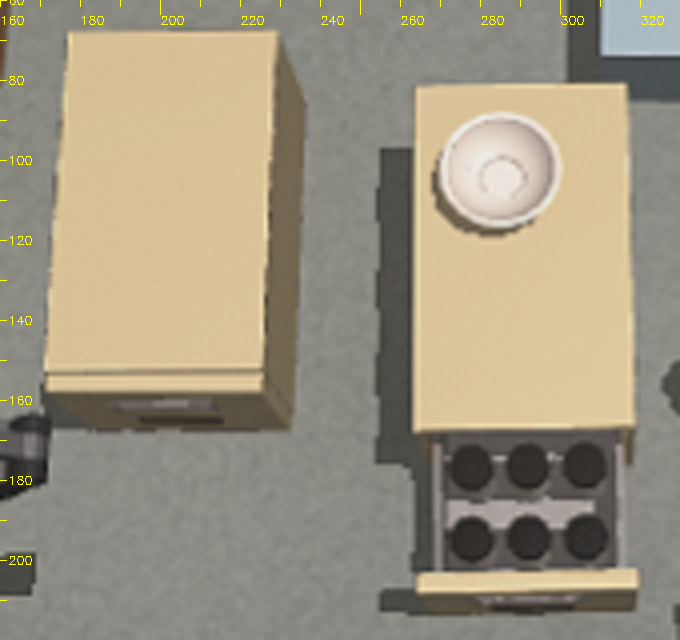

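The zoom shows the plate drawer's front flush with its unit: its outer edge at row ~157.7 is about 1 mm from the expected home face, and the push force rose to 13 N at the stop. Now over to the far side of the lid, up high.

Call:
drive_tool:
  series:
    - [8,-5,-45,0,1.5,0,0]
    - [16,-10,-90,0,3,0,0]
    - [24,-15,-135,0,4.5,0,0]
    - [32,-20,-180,0,6,0,0]
    - [40,-25,-225,0,7,-0.8,0]

```text
clock: 5.55
tcp_pos: [0.5437, 0.0312, 0.373]
orientation: [-1.575, 0.093, -0.094]
contact_force: [1.3, 0.3, -0.1]
grip_width: -0.0001
```

```bash
python3 -c "
from s import *
to([.608,-.357,.37],-.297+np.pi/2)"
```

```text
t 5.55 tcp [0.5437 0.0312 0.373 ] F [ 1.297   0.2775 -0.0662] grip -0.00012261959299299347
q [-0.4123  0.1514  0.2726  1.6906 -0.0357  1.3059  1.3183]
[[ 0.9929  0.0002  0.119 ]
 [-0.119  -0.0061  0.9929]
 [ 0.0009 -1.     -0.0061]]
shift [ 110.0547    5.3753 -377.7747]
turn deg [ 0.3423 10.1823  0.0841]
```

Call:
drive_tool:
  series:
    - [12,0,-45,0,2,0,0]
    - [25,0,-90,0,4,0,0]
    - [38,0,-135,0,6,0,0]
    - [52,0,-180,0,8,0,0]
    - [66,0,-225,0,9,0,0]

```text
clock: 6.05
tcp_pos: [0.5823, -0.2023, 0.3739]
orientation: [-1.566, 0.217, -0.22]
contact_force: [1.0, 0.1, 0.3]
grip_width: -0.0002
```

```bash
python3 -c "
from s import *
to([.608,-.357,.37],-.297+np.pi/2)"
```

```text
t 6.05 tcp [ 0.5823 -0.2023  0.3739] F [1.0072 0.1147 0.3171] grip -0.00021068639299950514
q [-0.1078  0.2944  0.4428  1.537  -0.1219  1.3359  1.6391]
[[ 0.9616  0.0008  0.2745]
 [-0.2744 -0.0067  0.9616]
 [ 0.0026 -1.     -0.0062]]
shift [  67.1443    4.9706 -141.7   ]
turn deg [0.3566 1.0872 0.1532]
```

Call:
drive_tool:
  series:
    - [22,0,-47,0,1,0,0]
    - [44,0,-94,0,1,0,0]
    - [66,0,-138,0,1,0,0]
    - [67,3,-142,0,1,0,0]

```text
clock: 6.45
tcp_pos: [0.6055, -0.3649, 0.3706]
orientation: [-1.569, 0.239, -0.24]
contact_force: [0.1, -0.4, 0.0]
grip_width: -0.0
```

```bash
python3 -c "
from s import *
to([.608,-.357,.24],-.297+np.pi/2)
for n in('side','top','wrist'):
    f=r.grab_frame(n);cv2.imwrite(f'pics/{n}3.png',f['frame']);pickle.dump(f,open(n+'3.pkl','wb'))"
```

```text
t 6.45 tcp [ 0.6055 -0.3649  0.3706] F [ 0.1362 -0.3666  0.0395] grip -1.1244717877746515e-05
q [ 0.1383  0.4794  0.4921  1.309  -0.2125  1.4014  1.8841]
[[ 0.9541 -0.0012  0.2995]
 [-0.2995 -0.0115  0.954 ]
 [ 0.0023 -0.9999 -0.0114]]
shift [ -0.2968 130.5387   9.7716]
turn deg [ 0.6514 -0.4121  0.1309]
```

View pics/side3.png

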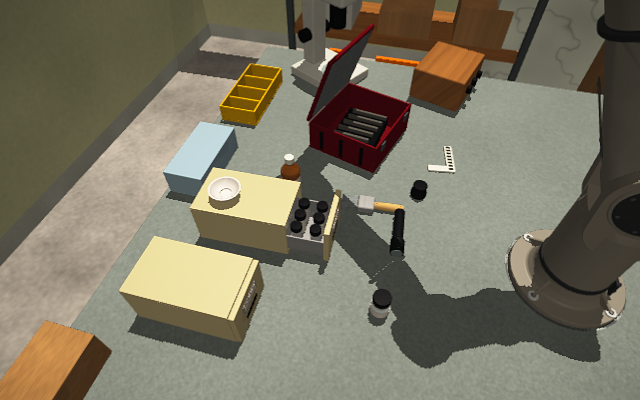

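View pics/wrist3.png

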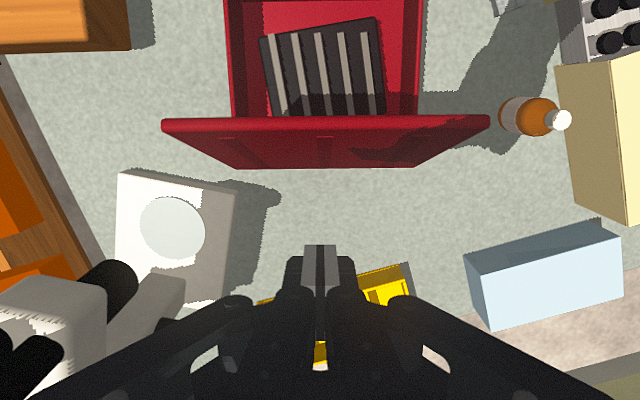

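```bash
python3 -c "
from s import *
W=pickle.load(open('wrist3.pkl','rb'))
print(ray(W,(320,200)))
# lid outer top corners & bottom corners in wrist
for p in[(162,124),(490,118)]:
    print(onz(W,p,.275))
for p in[(238,168),(415,167)]: print(onz(W,p,.085))
"
```

```text
(array([ 0.5362, -0.3378,  0.5129]), array([ 0.2733, -0.0921, -0.9575]))
[ 0.5228 -0.4454  0.275 ]
[ 0.5832 -0.2371  0.275 ]
[ 0.5895 -0.463   0.085 ]
[ 0.6523 -0.2555  0.085 ]
```

The side view shows the case and lid untouched. The wrist view shows the fingertips at (320,250), clear behind the lid's outer face (rows 120–167). The wrist rays agree with the first lid measurement.

```bash
cat > tab.py <<'E'
from s import *
hg=np.array([.610,-.358]);xc=np.array([np.cos(-.299),np.sin(-.299)]);yc=np.array([-xc[1],xc[0]])
def tcp(a,d=.155,half=.011):
    x=-(d*np.cos(a)-.01*np.sin(a))+half
    return np.r_[hg+xc*x, .085+d*np.sin(a)+.01*np.cos(a)]
if __name__=="__main__":
    import sys
    o,M=st()
    for a in map(float,sys.argv[1:]): p=tcp(a);print(a,p,"shift",np.round(M.T@(p-o["tcp_pos"])*1000,1))
E
python3 tab.py 1.23
```

```text
t 6.6 tcp [ 0.6073 -0.3576  0.3707] F [ 0.3039  0.0083 -0.834 ] grip -0.00016122528422350647
q [ 0.1323  0.4756  0.4868  1.3128 -0.2134  1.4024  1.8814]
[[ 0.9562 -0.0005  0.2928]
 [-0.2928 -0.0063  0.9561]
 [ 0.0013 -1.     -0.0061]]
1.23 [ 0.58   -0.3488  0.2344] shift [-28.8 136.3   1.3]
```

Call:
drive_tool:
  series:
    - [0,40,2,0,0,0,0]
    - [0,80,4,0,0,0,0]
    - [0,115,7,0,0,0,0]
    - [0,130,8,0,0,0,0]

```text
clock: 7.0
tcp_pos: [0.6091, -0.3465, 0.2371]
orientation: [-1.562, 0.234, -0.227]
contact_force: [-0.7, 0.3, 0.4]
grip_width: 0.0002
```

```bash
python3 tab.py 1.23 1.2 1.15 1.1 1.05; python3 -c "
from s import *
for n in('side','wrist'):
    f=r.grab_frame(n);cv2.imwrite(f'pics/{n}4.png',f['frame'])"
```

```text
t 7.0 tcp [ 0.6091 -0.3465  0.2371] F [-0.746   0.296   0.4178] grip 0.0001577348455153475
q [ 0.1285  0.5479  0.4511  1.5004 -0.2464  1.1531  1.9002]
[[ 0.9572 -0.0044  0.2893]
 [-0.2893 -0.0024  0.9572]
 [-0.0035 -1.     -0.0036]]
1.23 [ 0.58   -0.3488  0.2344] shift [-27.1   2.8 -10.6]
1.2 [ 0.5757 -0.3474  0.2331] shift [-31.6   4.1 -10.6]
1.15 [ 0.5687 -0.3453  0.2306] shift [-38.9   6.7 -10.5]
1.1 [ 0.5618 -0.3432  0.2277] shift [-46.1   9.6 -10.5]
1.05 [ 0.5551 -0.3411  0.2244] shift [-53.2  12.9 -10.4]
```

View pics/side4.png

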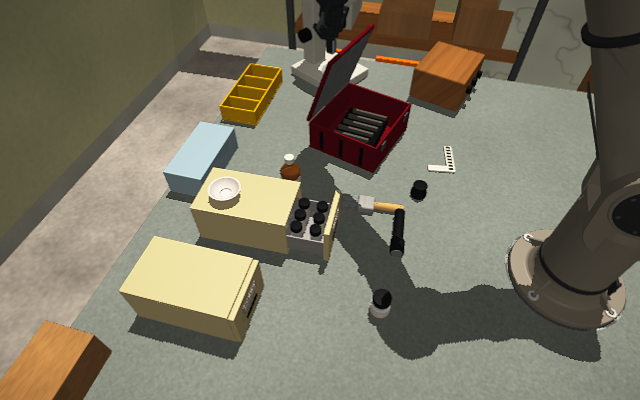

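The side view shows the gripper tip at about (335,25), behind the still untouched lid. Starting the push.

Call:
drive_tool:
  series:
    - [-10,1,-5,0,0,0,0]
    - [-20,2,-8,0,0,0,0]
    - [-27,3,-9,0,0,0,0]
    - [-32,4,-10,0,0,0,0]
    - [-39,7,-10,0,0,0,0]

```text
clock: 7.6
tcp_pos: [0.5697, -0.3468, 0.2335]
orientation: [-1.564, 0.231, -0.232]
contact_force: [1.2, -0.8, 3.5]
grip_width: 0.0002
```

```bash
python3 tab.py 1.15 1.1 1.05 1.0 .95 .9 .85; python3 -c "
from s import *
for n in('side','top'):
    f=r.grab_frame(n);cv2.imwrite(f'pics/{n}5.png',f['frame'])"
```

```text
t 7.6 tcp [ 0.5697 -0.3468  0.2335] F [ 1.1793 -0.7709  3.4699] grip 0.0001895211896008885
q [ 0.1302  0.4899  0.4588  1.5995 -0.2304  1.1043  1.9221]
[[ 0.9569 -0.0001  0.2903]
 [-0.2903 -0.0052  0.9569]
 [ 0.0014 -1.     -0.0051]]
1.15 [ 0.5687 -0.3453  0.2306] shift [-1.4  2.9  1.2]
1.1 [ 0.5618 -0.3432  0.2277] shift [-8.6  5.8  1.2]
1.05 [ 0.5551 -0.3411  0.2244] shift [-15.7   9.    1.3]
1.0 [ 0.5485 -0.3391  0.2208] shift [-22.6  12.6   1.3]
0.95 [ 0.5421 -0.3371  0.2169] shift [-29.3  16.5   1.4]
0.9 [ 0.5359 -0.3352  0.2126] shift [-35.8  20.8   1.4]
0.85 [ 0.5299 -0.3333  0.208 ] shift [-42.   25.4   1.5]
```

View pics/top5.png

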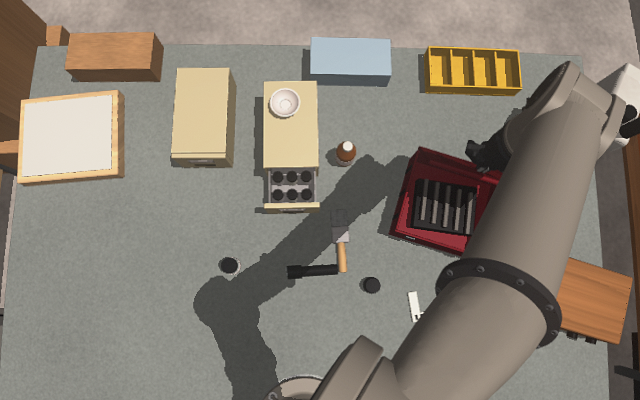

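View pics/side5.png

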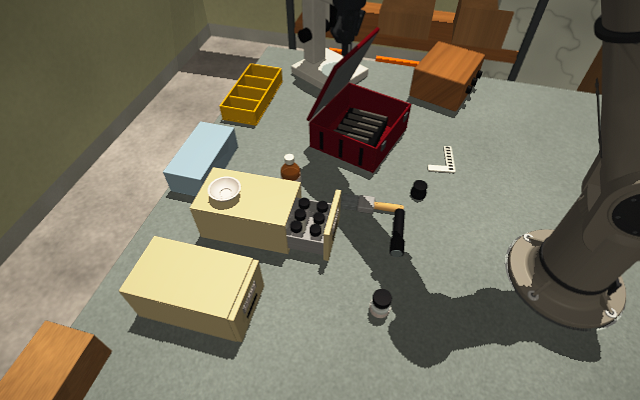

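The lid is moving: its far corner went from (371,26) to (379,31), and the case has not shifted. Following the arc.

Call:
drive_tool:
  series:
    - [-8,6,0,0,0,0,0]
    - [-16,9,0,0,0,0,0]
    - [-23,13,0,0,0,0,0]
    - [-29,17,0,0,0,0,0]
    - [-36,21,0,0,0,0,0]

```text
clock: 8.2
tcp_pos: [0.5333, -0.3358, 0.2109]
orientation: [-1.563, 0.234, -0.23]
contact_force: [2.4, -1.4, 0.3]
grip_width: -0.0001
```

```bash
python3 tab.py .9 .85 .8 .75 .7 .65 .6
```

```text
t 8.2 tcp [ 0.5333 -0.3358  0.2109] F [ 2.4451 -1.4279  0.2523] grip -0.00014054667335429305
q [ 0.1236  0.4505  0.4587  1.7131 -0.2208  1.031   1.9327]
[[ 0.9568 -0.0033  0.2908]
 [-0.2908 -0.0039  0.9568]
 [-0.002  -1.     -0.0047]]
0.9 [ 0.5359 -0.3352  0.2126] shift [ 2.3 -1.7  1.4]
0.85 [ 0.5299 -0.3333  0.208 ] shift [-4.   2.9  1.4]
0.8 [ 0.5242 -0.3315  0.2032] shift [-10.    7.8   1.5]
0.75 [ 0.5186 -0.3298  0.198 ] shift [-15.7  13.    1.5]
0.7 [ 0.5134 -0.3282  0.1925] shift [-21.3  18.5   1.6]
0.65 [ 0.5084 -0.3267  0.1868] shift [-26.5  24.2   1.6]
0.6 [ 0.5037 -0.3252  0.1808] shift [-31.4  30.2   1.6]
```

Call:
drive_tool:
  series:
    - [-6,4,0,0,0,0,0]
    - [-13,11,0,0,0,0,0]
    - [-19,16,0,0,0,0,0]
    - [-25,23,0,0,0,0,0]
    - [-31,30,0,0,0,0,0]

```text
clock: 8.7
tcp_pos: [0.5028, -0.3267, 0.1804]
orientation: [-1.563, 0.234, -0.229]
contact_force: [0.3, -0.6, 1.7]
grip_width: 0.0004
```

```bash
python3 tab.py .6 .55 .5 .45 .4 .35 .3 .25 .2; python3 -c "
from s import *
for n in('side',):
    f=r.grab_frame(n);cv2.imwrite(f'pics/{n}6.png',f['frame'])"
```

```text
t 8.7 tcp [ 0.5028 -0.3267  0.1804] F [ 0.2803 -0.5982  1.7281] grip 0.0003597630999295331
q [ 0.1259  0.4335  0.4529  1.8156 -0.2225  0.9448  1.9495]
[[ 0.9567 -0.0037  0.2909]
 [-0.2909 -0.0036  0.9567]
 [-0.0025 -1.     -0.0046]]
0.6 [ 0.5037 -0.3252  0.1808] shift [ 0.4 -0.4  1.7]
0.55 [ 0.4992 -0.3239  0.1745] shift [-4.2  5.9  1.7]
0.5 [ 0.4951 -0.3226  0.1681] shift [-8.5 12.4  1.8]
0.45 [ 0.4913 -0.3214  0.1614] shift [-12.5  19.    1.8]
0.4 [ 0.4878 -0.3203  0.1546] shift [-16.1  25.9   1.9]
0.35 [ 0.4846 -0.3194  0.1475] shift [-19.4  32.9   1.9]
0.3 [ 0.4818 -0.3185  0.1404] shift [-22.3  40.1   2. ]
0.25 [ 0.4794 -0.3177  0.133 ] shift [-24.9  47.4   2. ]
0.2 [ 0.4772 -0.3171  0.1256] shift [-27.1  54.9   2. ]
```

View pics/side6.png

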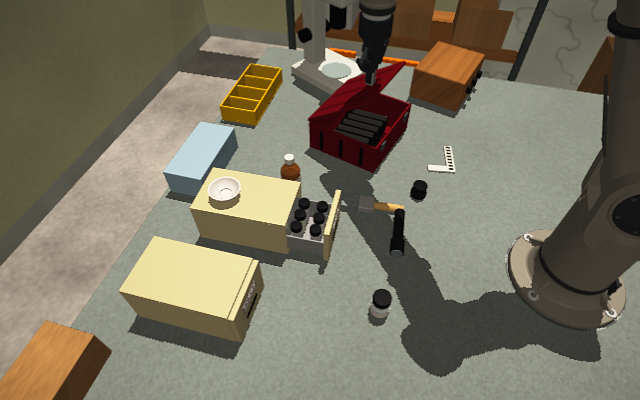

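The lid is about two thirds down with the fingertips at (370,80) on its outer face, and the case is still where it was.

Call:
drive_tool:
  series:
    - [-4,6,0,0,0,0,0]
    - [-9,13,0,0,0,0,0]
    - [-14,22,0,0,0,0,0]
    - [-18,31,0,0,0,0,0]
    - [-22,40,0,0,0,0,0]

```text
clock: 9.25
tcp_pos: [0.4798, -0.3198, 0.1384]
orientation: [-1.562, 0.236, -0.228]
contact_force: [2.2, -0.9, 1.8]
grip_width: -0.0001
```

```bash
python3 tab.py .3 .25 .2 .15 .1 .05 0
```

```text
t 9.25 tcp [ 0.4798 -0.3198  0.1384] F [ 2.1735 -0.9309  1.787 ] grip -9.543483506952996e-05
q [ 0.1408  0.4517  0.4365  1.9017 -0.2423  0.844   1.9768]
[[ 0.9566 -0.0058  0.2913]
 [-0.2913 -0.0027  0.9566]
 [-0.0048 -1.     -0.0043]]
0.3 [ 0.4818 -0.3185  0.1404] shift [ 1.5 -2.   1.8]
0.25 [ 0.4794 -0.3177  0.133 ] shift [-1.   5.4  1.9]
0.2 [ 0.4772 -0.3171  0.1256] shift [-3.2 12.8  1.9]
0.15 [ 0.4755 -0.3165  0.1181] shift [-5.  20.4  1.9]
0.1 [ 0.4741 -0.3161  0.1104] shift [-6.4 28.   2. ]
0.05 [ 0.4731 -0.3158  0.1027] shift [-7.5 35.7  2. ]
0.0 [ 0.4724 -0.3156  0.095 ] shift [-8.1 43.4  2.1]
```

Call:
drive_tool:
  series:
    - [-2,8,0,0,0,0,0]
    - [-4,17,0,0,0,0,0]
    - [-6,26,0,0,0,0,0]
    - [-7,33,0,0,0,0,0]
    - [-8,38,0,0,0,0,0]

```text
clock: 9.75
tcp_pos: [0.4715, -0.3174, 0.0996]
orientation: [-1.562, 0.237, -0.227]
contact_force: [-0.1, 0.2, 1.2]
grip_width: -0.0005
```

Call:
drive_tool:
  series:
    - [0,2,0,0,0,0,0]
    - [0,4,0,0,0,0,0]
    - [0,6,0,0,0,0,0]

```text
clock: 10.05
tcp_pos: [0.4714, -0.3174, 0.0948]
orientation: [-1.56, 0.237, -0.227]
contact_force: [-9.5, 6.6, 31.3]
grip_width: -0.0001
```

The tip stopped at z = 0.0948, where the shut lid should be (0.095), with 31 N. Easing off a little, holding, then lifting away.

Call:
drive_tool:
  series:
    - [0,1,0,0,0,0,0]
    - [0,1,0,0,0,0,0]
    - [0,1,0,0,0,0,0]

```text
clock: 10.35
tcp_pos: [0.4713, -0.3173, 0.095]
orientation: [-1.56, 0.237, -0.227]
contact_force: [-5.0, 2.8, 12.5]
grip_width: -0.0002
```

Call:
drive_tool:
  series:
    - [0,-10,0,0,0,0,0]
    - [0,-40,0,0,0,0,0]
    - [0,-80,0,0,0,0,0]
    - [0,-120,0,0,0,0,0]
    - [0,-160,0,0,0,0,0]

```text
clock: 10.85
tcp_pos: [0.4724, -0.3174, 0.2572]
orientation: [-1.56, 0.237, -0.228]
contact_force: [1.0, -0.8, -0.9]
grip_width: 0.0003
```

Call:
drive_tool:
  series:
    - [0,-30,40,0,0,0,0]
    - [0,-60,80,0,0,0,0]
    - [0,-60,125,0,0,0,0]
    - [0,-60,170,0,0,0,0]
    - [0,-60,215,0,0,0,0]

```text
clock: 11.35
tcp_pos: [0.5361, -0.1101, 0.3178]
orientation: [-1.56, 0.235, -0.23]
contact_force: [0.3, 0.1, -0.2]
grip_width: -0.0
```

```bash
python3 -c "
from s import *
st()
for n in('side','top'):
    f=r.grab_frame(n);cv2.imwrite(f'pics/{n}7.png',f['frame']);pickle.dump(f,open(n+'7.pkl','wb'))
crop(f,380,140,170,125,4,'pics/f.png')"
```

```text
t 11.35 tcp [ 0.5361 -0.1101  0.3178] F [ 0.2748  0.1266 -0.2073] grip -2.5791605112187107e-05
q [-0.2419  0.1954  0.3886  1.7726 -0.0777  1.1921  1.4432]
[[ 0.9564 -0.0035  0.2922]
 [-0.2922 -0.001   0.9564]
 [-0.003  -1.     -0.0019]]
```

View pics/side7.png

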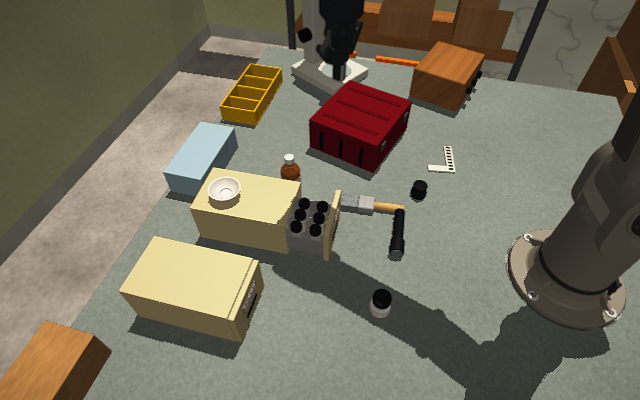

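View pics/top7.png

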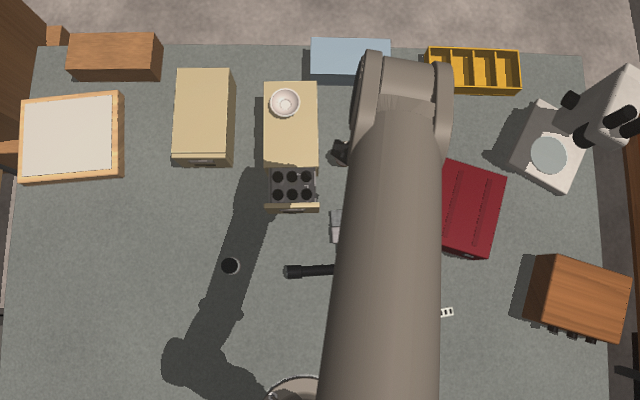

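```bash
python3 -c "
from s import *
S=pickle.load(open('side7.pkl','rb'));S0=pickle.load(open('side0.pkl','rb'))
a=S['frame'][70:175,300:420];b=S0['frame'][70:175,300:420]
cv2.imwrite('pics/g.png',cv2.resize(np.hstack([b,a]),None,fx=3,fy=3,interpolation=cv2.INTER_CUBIC))
# expected lid top corners if shut, z .095, in crop px
from tab import hg,xc,yc
for s in(.11,-.11):
  for z in (.085,.095,.103):
    print(s,z,(proj(S,np.r_[hg-.2*xc+s*yc,z])-[300,70])*3+[360,0])
for n in('side','top'):
  d=cv2.absdiff(pickle.load(open(n+'7.pkl','rb'))['frame'],pickle.load(open(n+'0.pkl','rb'))['frame']).max(2)
  cv2.imwrite('pics/diff_'+n+'.png',d)
"
```

```text
0.11 0.085 [[587.6637 238.4601]]
0.11 0.095 [[588.945  229.3371]]
0.11 0.103 [[589.9844 221.9353]]
-0.11 0.085 [[696.0439 102.3361]]
-0.11 0.095 [[697.9301  93.2923]]
-0.11 0.103 [[699.4577  85.9667]]
```

View pics/g.png

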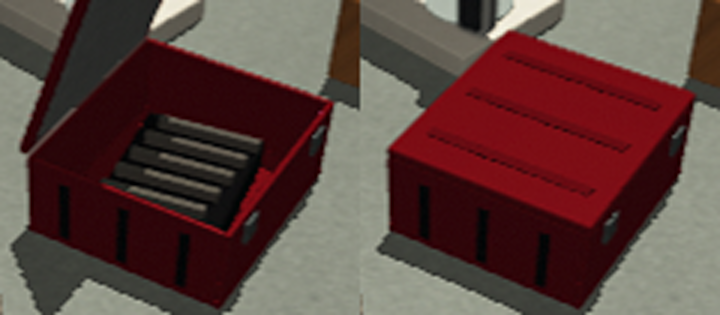

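View pics/diff_side.png

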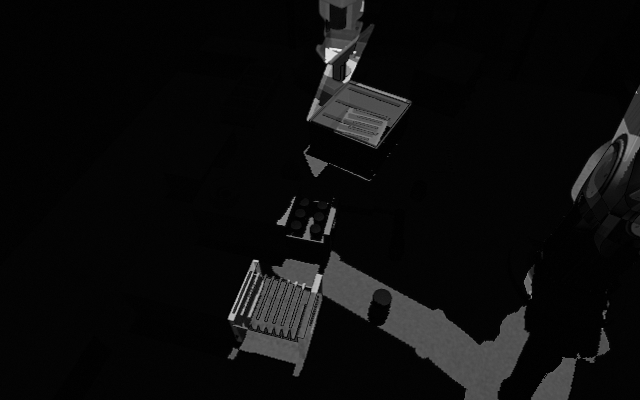

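The zoom shows the lid flat on the rim, with its near front corner at (588,228) against a predicted (589,229) when shut. The latches are at the same pixels as before. The difference picture shows only the drawer, the lid, the arm and shadows.

Call:
drive_tool:
  series:
    - [0,0,0,0,0,0,0]
    - [0,0,0,0,0,0,0]

```text
clock: 11.65
tcp_pos: [0.5379, -0.1039, 0.3172]
orientation: [-1.558, 0.227, -0.221]
contact_force: [-0.3, -0.3, 0.1]
grip_width: 0.0002
```

```bash
python3 -c "
from s import *
st();print(r.hand_in())"
```

```text
t 11.65 tcp [ 0.5379 -0.1039  0.3172] F [-0.3204 -0.2679  0.0887] grip 0.0002135703500976922
q [-0.2469  0.1971  0.3832  1.7714 -0.0804  1.192   1.4454]
[[ 0.9597 -0.0036  0.2811]
 [-0.2811  0.0019  0.9597]
 [-0.004  -1.      0.0008]]
the job is handed in; nothing more can be done
None
```

I pushed the glass-plate drawer home with closed fingertips, then followed the case lid down until it was shut. I handed the job in at 11.65 s with the arm clear; no verdict was reported.

- **Drawer:** it moved at about 0.1 m/s until it met its stop, where the force rose to about 13 N. Its front face then measured within about 1 mm of the expected home position.
- **Lid:** the fingertips stopped at 95 mm above the bench, the height expected for a shut lid. The last picture showed it flat on the rim. The push reached a brief 31 N through the fingertips at the rim, harder than I intended, so I eased it to 12 N before lifting off.
- **Everything else:** comparing side pictures from before and after showed changes only in the drawer, the lid, the arm and its shadows. The case and its latches stayed at the same pixels. I did not check the top view's before-and-after picture, where the arm hid the brush and loupe, so those were seen only from the side.

No check failed or disagreed.

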